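# Find the push block that still grips and shove the board home with it

## Task

Three push blocks stand on the saw table and only one sole still grips; it cannot be seen which. Take each block by its handle in turn, draw it flat across the iron for at least 5 cm to feel the drag of its sole, and leave it there; then set the grippiest one flat on the board beside the fence, in line with it, and by bearing down and pushing on that block alone slide the board along the fence until its end is hard against the stop, and leave block and board there. Bear down on a sliding block with no more than 25 N and set it down gently, keep the gripper off the board, and leave the other two blocks standing on the iron and everything else in its place.

Things in the scene. Friction and masses are not known exactly. Their poses are not given: they have to be found in the camera images.
- block_k: push block: hardwood base 165 (x) x 76 (y) mm on a 6 mm rubber sole, base top 19 mm up; loop handle, a bar 122 (x) x 28 (y) mm from 46 to 72 mm up, centred on the base, on two posts 48 mm either side of its middle; grip it across from above. Origin: centre of the sole's underside, z up. Weight and grip: see block_m, block_t
- block_m: push block, same look, sizes and origin as block_k. The three weigh 0.25 to 0.4 kg, each differently, and the weight says nothing about the grip: compare the drag with the load on the sole
- block_t: push block, same look, sizes and origin as block_k. One sole of the three, any of them, rubs with at least three times the friction coefficient of the others. On the board a slick sole just skids, however hard it is pressed; the good one carries the board along under some 10 to 20 N of downward press, not by its own weight
- board: loose hardwood board lying flat on the iron alongside the fence (1 to 4 mm off it), 360 (its x) x 120 (its y) x 32 mm, 0.94 kg; it is to go towards its own -x, 40 to 90 mm, until its end face meets the stop. Origin: centre of its underside; z up
- stop: wooden stop block 50 (its x) x 110 (its y) x 45 mm held square to the fence, on the side of the board, by a small clamp reaching 90 mm up and 155 mm out towards +y; fixed. The board's end meets its +x face, 25 mm from its origin. Origin: centre of its underside
- fence: aluminium rip fence clamped on the saw table, 700 (its x) x 44 (its y) x 65 mm high, the board on its +y side; fixed. Origin: centre of its length and width, at the table's surface
- saw: table saw with a flat cast-iron top 680 (x) x 1240 (y) mm, the blade wound down out of sight, slots and insert flush; fixed. Origin: centre of the top face, which lies at height 0
- wrench: loose 200 mm wrench lying on the iron to the left of the blocks, to be left alone. Origin: its middle, on the table
- offcut: loose wooden offcut 45 x 150 x 38 mm on the iron beyond the blocks, to be left alone. Origin: centre of its underside
- tub: loose red plastic tub 110 mm across and 100 mm high with wrenches sticking out to 180 mm, beyond the wrench, to be left alone. Origin: centre of its underside
Things that resemble listed ones, but are neither listed nor needed, are in the scene too. What is shaped like the block_k but green or white is not meant. What is shaped like the block_m but blue is not meant.

How it is judged (in metres and radians):
On the way, in this order (a step that is already met when the one before it is completed fails the run):
1. a first block is drawn flat across the iron, more than 40 mm from where it stood (((distance of block_k from where it was at the start of the episode above 0.04 m and contact force between block_k and saw above 0.8 N and linear speed of block_k above 0.006 m/s and angle between block_k's own z axis and vertical below 0.1 rad) or (distance of block_m from where it was at the start of the episode above 0.04 m and contact force between block_m and saw above 0.8 N and linear speed of block_m above 0.006 m/s and angle between block_m's own z axis and vertical below 0.1 rad) or (distance of block_t from where it was at the start of the episode above 0.04 m and contact force between block_t and saw above 0.8 N and linear speed of block_t above 0.006 m/s and angle between block_t's own z axis and vertical below 0.1 rad))), for 0.1 s.
2. so is a second block, the first one not put back ((((distance of block_k from where it was at the start of the episode above 0.04 m and contact force between block_k and saw above 0.8 N and linear speed of block_k above 0.006 m/s and angle between block_k's own z axis and vertical below 0.1 rad) and distance of block_m from where it was at the start of the episode above 0.04 m) or ((distance of block_k from where it was at the start of the episode above 0.04 m and contact force between block_k and saw above 0.8 N and linear speed of block_k above 0.006 m/s and angle between block_k's own z axis and vertical below 0.1 rad) and distance of block_t from where it was at the start of the episode above 0.04 m) or ((distance of block_m from where it was at the start of the episode above 0.04 m and contact force between block_m and saw above 0.8 N and linear speed of block_m above 0.006 m/s and angle between block_m's own z axis and vertical below 0.1 rad) and distance of block_k from where it was at the start of the episode above 0.04 m) or ((distance of block_m from where it was at the start of the episode above 0.04 m and contact force between block_m and saw above 0.8 N and linear speed of block_m above 0.006 m/s and angle between block_m's own z axis and vertical below 0.1 rad) and distance of block_t from where it was at the start of the episode above 0.04 m) or ((distance of block_t from where it was at the start of the episode above 0.04 m and contact force between block_t and saw above 0.8 N and linear speed of block_t above 0.006 m/s and angle between block_t's own z axis and vertical below 0.1 rad) and distance of block_k from where it was at the start of the episode above 0.04 m) or ((distance of block_t from where it was at the start of the episode above 0.04 m and contact force between block_t and saw above 0.8 N and linear speed of block_t above 0.006 m/s and angle between block_t's own z axis and vertical below 0.1 rad) and distance of block_m from where it was at the start of the episode above 0.04 m))), for 0.1 s.
3. so is the third block, the first two not put back ((((distance of block_k from where it was at the start of the episode above 0.04 m and contact force between block_k and saw above 0.8 N and linear speed of block_k above 0.006 m/s and angle between block_k's own z axis and vertical below 0.1 rad) and distance of each of block_m, block_t from where it was at the start of the episode above 0.04 m) or ((distance of block_m from where it was at the start of the episode above 0.04 m and contact force between block_m and saw above 0.8 N and linear speed of block_m above 0.006 m/s and angle between block_m's own z axis and vertical below 0.1 rad) and distance of each of block_k, block_t from where it was at the start of the episode above 0.04 m) or ((distance of block_t from where it was at the start of the episode above 0.04 m and contact force between block_t and saw above 0.8 N and linear speed of block_t above 0.006 m/s and angle between block_t's own z axis and vertical below 0.1 rad) and distance of each of block_k, block_m from where it was at the start of the episode above 0.04 m))), for 0.1 s.
4. the board slides along under a block that is pressed on it (distance of board from where it was at the start of the episode above 0.015 m and linear speed of board above 0.006 m/s and ((z of block_k in the frame of board between 0.028 and 0.036 m and contact force between block_k and board above 4 N) or (z of block_m in the frame of board between 0.028 and 0.036 m and contact force between block_m and board above 4 N) or (z of block_t in the frame of board between 0.028 and 0.036 m and contact force between block_t and board above 4 N))), for 0.1 s.
At the end, for the whole second after the job is handed in: the board flat, its end within 4 mm of the stop, within 10 mm of and 0.04 rad to the fence; one block flat on the board (within 100 mm along, 26 mm across of its centre, in line within 0.15 rad); the other two flat on the iron; all at rest; wrench, offcut and tub within 20 mm of their starts (x of board in the frame of stop between 0.195 and 0.209 m and y of board in the frame of stop between -0.005 and 0.015 m and angle between the x axis of board and the x axis of fence, either way round below 0.04 rad and z of board in the frame of saw between -0.004 and 0.004 m and ((x of block_k in the frame of board between -0.1 and 0.1 m and y of block_k in the frame of board between -0.026 and 0.026 m and z of block_k in the frame of board between 0.028 and 0.036 m and angle between the x axis of block_k and the x axis of board, either way round below 0.15 rad and z of block_m in the frame of saw between -0.004 and 0.004 m and z of block_t in the frame of saw between -0.004 and 0.004 m) or (x of block_m in the frame of board between -0.1 and 0.1 m and y of block_m in the frame of board between -0.026 and 0.026 m and z of block_m in the frame of board between 0.028 and 0.036 m and angle between the x axis of block_m and the x axis of board, either way round below 0.15 rad and z of block_k in the frame of saw between -0.004 and 0.004 m and z of block_t in the frame of saw between -0.004 and 0.004 m) or (x of block_t in the frame of board between -0.1 and 0.1 m and y of block_t in the frame of board between -0.026 and 0.026 m and z of block_t in the frame of board between 0.028 and 0.036 m and angle between the x axis of block_t and the x axis of board, either way round below 0.15 rad and z of block_k in the frame of saw between -0.004 and 0.004 m and z of block_m in the frame of saw between -0.004 and 0.004 m)) and angle between each of block_k, block_m, block_t's own z axis and vertical below 0.06 rad and linear speed of each of block_k, block_m, block_t, board below 0.01 m/s and distance of each of wrench, offcut, tub from where it was at the start of the episode below 0.02 m); the robot touches nothing.
It fails at once if a block bears on the iron or the board with a contact force over 40 N while it moves (press and drag together, some 25 N of press), or over 60 N at any time ((contact force between block_k and saw above 40 N and linear speed of block_k above 0.01 m/s) or (contact force between block_k and board above 40 N and linear speed of block_k above 0.01 m/s) or (contact force between block_m and saw above 40 N and linear speed of block_m above 0.01 m/s) or (contact force between block_m and board above 40 N and linear speed of block_m above 0.01 m/s) or (contact force between block_t and saw above 40 N and linear speed of block_t above 0.01 m/s) or (contact force between block_t and board above 40 N and linear speed of block_t above 0.01 m/s) or contact force between any of block_k, block_m, block_t and saw above 60 N or contact force between any of block_k, block_m, block_t and board above 60 N).
It fails at once if the gripper or the arm pushes on the board itself (over 1 N) (contact force between any of the fingers, the arm and board above 1 N).
It fails at once if a block standing on the iron is shoved against the board (over 2 N) ((contact force between block_k and board above 2 N and height (world z) of block_k below 0.015 m) or (contact force between block_m and board above 2 N and height (world z) of block_m below 0.015 m) or (contact force between block_t and board above 2 N and height (world z) of block_t below 0.015 m)).
It fails at once if a block is tipped over (more than 0.6 rad) (angle between any of block_k, block_m, block_t's own z axis and vertical above 0.6 rad).
It fails at once if the wrench, offcut or tub is shifted more than 20 mm (distance of any of wrench, offcut, tub from where it was at the start of the episode above 0.02 m).
It also fails if it takes over 72 s, if anything falls off the work surface, if the arm or the gripper's body presses on something with over 40 N, if the wrist force passes 120 N, or if a joint passes its speed limit or range.

## Robot

A 6-joint arm with a two-finger parallel gripper is mounted at the origin on the work surface. World frame = base frame: x ahead of the robot, y to its left, z up, the work surface at z = 0. Lengths are in mm, angles in rad, forces in N, time in s.
With the tool pointing down it reaches from about 225 to 725 mm from the base axis. Payload 3.1 kg.
Tool frame: the origin (TCP) lies at the very end of the fingers, on their centre line; the grasp point (between the pads) lies 19 mm behind it (ctrl.tcp_to_grasp is the distance from the TCP to the grasp point, in mm); z points along the fingers, y is the line along which they close (so a half turn about z gives the same grasp; the last joint's range is limited). The gripper opens to 85 mm and grips with 20 to 120 N. Pads are 22 mm wide; open, the fingers measure 114 mm over their backs; the gripper's body (76 mm by 85 mm) begins 54 mm behind the grasp point. The pads swing forward as they close: fully open they stand 13 mm farther back than shut.
Start: joints at [0.998, 0.048, 0.099, 1.622, 0, 1.443], TCP at [225.901, 473.905, 231.312] pointing down, gripper open.
Joint ranges: [-2.91, 2.91], [-0.99, 1.94], [-1.21, 1.42], [-2.12, 2.29], [-1.49, 1.47], [-3.14, 3.14]. Speed limits (rad/s): [2.79, 2.79, 3.14, 3.14, 3.14, 3.14].

## Interface

Orientations are given as a rotation vector (axis times angle).
In Python, from cell import ctrl, snapshot, camera_params gives the robot as it stands. The module is installed in compiled form; this text tells all that it offers.
- The arm moves only by the tool play_rows, never from a script. Its argument "motion" is a list of rows, each a list of 7 numbers: the shift along the tool's x, y, z in cm, then the turn, a rotation vector about the tool's x, y, z in rad, then the opening in per cent of the stroke, from 0 (shut) to 100 (fully open). In form: [[tx, ty, tz, wx, wy, wz, fingers], ...]. A call has exactly 10 rows; each row is the pose to reach, as a shift and turn from the pose commanded when the call began, along the tool's axes at that moment; what a row does not reach only later rows make up. A row lasts 1/12 s, in which the tool goes at most 41.7 mm and 7.16 degrees, less where a joint would pass 70% of its speed; a pose out of reach is approached as far as the arm can. A call with a gripper value outside its range is refused whole. The fingers move at their own pace and stop on an object; "newtons" is the grip in N (left out, the last holds). Time passes only in rows, so rows that repeat a pose let the fingers close, or fill a call up. It gives the time, the measured TCP pose, the force, the opening and the grip force at its end, in the units of the state.
- ctrl.sense(): the state, without advancing time (a new reading comes with each control period).
- snapshot(name): name is "scene" or "top"; returns (picture, depth): 384x512x3 uint8, red, green, blue; 384x512 float32, mm along the optical axis (not along the pixel's ray), 0 where there is no reading.
- camera_params(name): a dict with "vertical_fov" (degrees; the focal length in pixels is half the picture's height over the tangent of half this angle, whatever the lens; pixels are square), "cx", "cy" (the principal point, pixels), "k1" (the pictures are not rectified: a ray, as slopes to the right and down, at radius r is drawn at 1 + k1 r^2 times it, then the intrinsics apply), "rvec" (rotation vector, rad) and "tvec" (3), from world to camera coordinates, as OpenCV has them. Camera axes: x right, y down, z forward; pixel columns grow to the right and rows downward; lengths in mm; the calibration is good to about 2 mm. A picture is of the moment at which its call begins. camera_params takes no time and is no camera call.
- ctrl.sign_off(): hands the job in; it is judged then, once.
The state is a dict: "time_s": time; "joints": joint angles; "qd": joint speeds; "joint_efforts": joint torques, N m; "tcp_pos": TCP position; "tool_rot": TCP orientation; "wrist_force": force on the tool from outside, world axes, zero at the start; "ft_torque": the same for the moment, N m; "finger_gap": finger opening in mm; "gripper_force": force on a finger pad.
Only numpy, scipy, OpenCV 4.12 (cv2) and the standard library are available. Lean on these libraries where they do the work, as an engineer would, in place of code of your own. Each camera call takes 0.05 s, during which the arm holds its last target. There are 200 camera calls.

## Working session

There is one attempt and no reset: what is moved stays moved. The work goes in short steps, Python scripts to look and compute and a tool call to move; the robot and the scene stay as the last step left them, time stands still between calls to the robot, and variables do not carry over. Pictures are saved under pics/ and viewed, at most 10 in all, crops included, and the job is handed in when it is done.

Besides the shell and the picture viewer there is one more tool, called after "Call:" as name(argument=value, ...), one argument or row to a line, values as JSON. play_rows: Moves the arm, as the interface text tells. Its arguments: {"type":"object","properties":{"motion":{"type":"array"},"newtons":{"type":"number"}},"required":["motion"]}

```bash
mkdir -p pics
cat > h.py <<'E'
import numpy as np, cv2
from cell import ctrl, snapshot, camera_params
def cloud(name):
    im,d=snapshot(name); p=camera_params(name)
    H,W=d.shape; f=H/2/np.tan(np.radians(p['vertical_fov'])/2)
    K=np.array([[f,0,p['cx']],[0,f,p['cy']],[0,0,1.]])
    v,u=np.mgrid[:H,:W].astype(float)
    n=cv2.undistortPoints(np.stack([u.ravel(),v.ravel()],1)[:,None],K,np.array([p['k1'],0,0,0.]))[:,0]
    c=np.c_[n,np.ones(len(n))]*d.reshape(-1,1)
    R=cv2.Rodrigues(np.array(p['rvec'],float))[0]
    w=(c-np.array(p['tvec'],float).ravel())@R
    w[d.ravel()==0]=np.nan
    return im,w.reshape(H,W,3)
E
python3 - <<'E'
from h import *
for n in('scene','top'):
    im,w=cloud(n); np.save(n+'.npy',w); cv2.imwrite(n+'.png',im[:,:,::-1]); cv2.imwrite(f'pics/{n}.png',cv2.resize(im[:,:,::-1],(800,600),interpolation=cv2.INTER_CUBIC))
    p=camera_params(n);R=cv2.Rodrigues(np.array(p['rvec'],float))[0];print(n,-R.T@np.array(p['tvec']).ravel(),R[2])
s=ctrl.sense();print(s)
E
```

```text
scene [ 838.45248133 -501.9234015   915.12837307] [-0.32431524  0.51694482 -0.79220432]
top [ 389.61550857   58.19441528 1516.93240386] [ 0.05067355  0.0086347  -0.99867794]
{'time_s': 0.1, 'joints': array([ 9.98194960e-01,  4.86476133e-02,  9.76985755e-02,  1.62197686e+00,
       -3.75253897e-05,  1.44300823e+00]), 'qd': array([-0.0017297 , -0.00041815,  0.00388976,  0.00252843, -0.00059924,
        0.00066908]), 'joint_efforts': array([ 3.23479428e-03, -3.39850652e+01,  3.20936573e+01,  1.58044958e-02,
       -1.20043997e-04,  1.38279566e-05]), 'tcp_pos': array([225.61054035, 473.42734385, 230.22127877]), 'tool_rot': array([-0.69281123, -3.06353364,  0.00316161]), 'wrist_force': array([-0.91656035, -0.19195147,  0.50012906]), 'ft_torque': array([ 0.01968851, -0.0146636 ,  0.00449506]), 'gripper_force': 0.0, 'finger_gap': 85.5560581654686}
```

View pics/top.png

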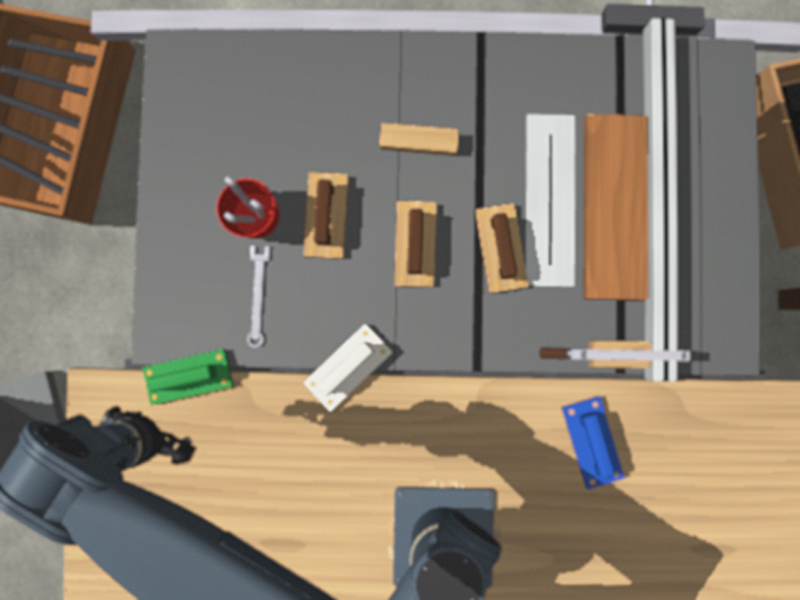

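View pics/scene.png

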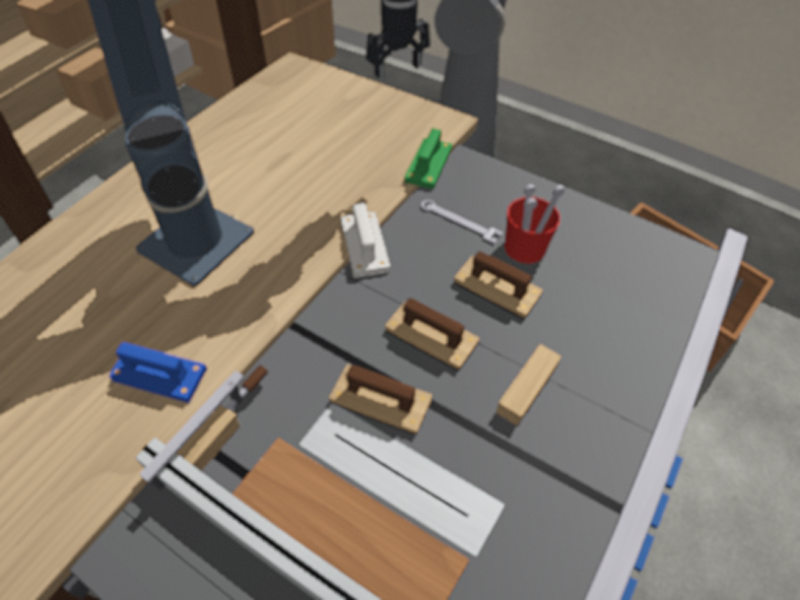

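The top view shows three dark-handled blocks at about (327,215), (416,244) and (502,247). The board is at (616,207), the fence at x≈660, and the stop and clamp at (620,355). The offcut is at (420,138), the tub at (247,208) and the wrench at (258,295). The scene view agrees.

Run:
```python
from h import *
w=np.load('top.npy')
def fit(name,c,r,z0,z1):  # display-pixel box
    s=512/800; x0,x1,y0,y1=[int(k*s) for k in (c[0]-r[0],c[0]+r[0],c[1]-r[1],c[1]+r[1])]
    p=w[y0:y1,x0:x1].reshape(-1,3); p=p[(p[:,2]>z0)&(p[:,2]<z1)]
    rc=cv2.minAreaRect(p[:,:2].astype(np.float32)); print(name,len(p),np.round(p.mean(0)),np.round(rc[0]),np.round(rc[1]),round(rc[2],1),'ext',np.round(p.min(0)),np.round(p.max(0)))
for n,c in dict(A=(327,215),B=(416,244),C=(502,247)).items():
    fit(n+' handle',c,(35,55),62,85); fit(n+' base',c,(35,55),11,30)
fit('board',(616,207),(45,110),22,42)
fit('stop',(620,355),(45,25),35,60)
fit('clamp',(610,355),(90,30),60,130)
fit('fence',(665,200),(30,180),55,80)
fit('offcut',(420,138),(50,25),25,60)
fit('tub',(247,208),(40,40),60,250)
fit('wrench',(258,295),(20,60),4,30)
p=w[60:240,110:400].reshape(-1,3);print('iron z',np.nanmedian(p[:,2]))
```

```text
A handle 394 [617. 239.  71.] [619. 240.] [ 29. 123.] 87.8 ext [557. 225.  62.] [680. 256.  81.]
A base 938 [615. 237.  19.] [612. 240.] [ 78. 181.] 88.2 ext [522. 199.  11.] [703. 280.  30.]
B handle 386 [565.  65.  71.] [566.  65.] [ 28. 122.] 89.4 ext [505.  51.  62.] [627.  79.  81.]
B base 964 [562.  64.  19.] [565.  65.] [ 76. 165.] 89.2 ext [482.  27.  11.] [647. 104.  30.]
C handle 398 [ 558. -102.   71.] [ 560. -103.] [121.  29.] 10.4 ext [ 499. -125.   62.] [620. -80.  80.]
C base 947 [ 557. -101.   19.] [557. -91.] [166. 122.] 9.6 ext [ 466. -162.   11.] [647. -45.  30.]
board 4942 [ 642. -327.   32.] [ 648. -326.] [127. 427.] 90.0 ext [ 435. -390.   22.] [ 862. -263.   42.]
stop 467 [ 359. -340.   46.] [ 359. -339.] [ 92. 131.] 0.4 ext [ 313. -405.   35.] [ 405. -274.   60.]
clamp 859 [ 361. -368.   76.] [ 362. -337.] [103. 220.] 0.9 ext [ 311. -448.   60.] [ 414. -227.   94.]
fence 3378 [ 663. -407.   64.] [ 661. -411.] [ 79. 695.] 87.5 ext [ 314. -437.   55.] [1008. -358.   80.]
offcut 784 [768.  61.  37.] [769.  61.] [150.  48.] 86.1 ext [742. -15.  25.] [798. 136.  52.]
tub 555 [624. 385. 101.] [618. 378.] [109. 107.] 4.1 ext [564. 324.  60.] [672. 432. 187.]
wrench 511 [464. 370.   7.] [463. 372.] [233.  75.] 1.5 ext [346. 332.   4.] [579. 412.  29.]
iron z 1.142256863849396
```

```bash
cat >> h.py <<'E'
def plan(x,y,z,yaw,s=None):
    """shift/turn in tool axes to reach world pose with tool down, closing line at 90deg+yaw"""
    from scipy.spatial.transform import Rotation as Ro
    s=s or ctrl.sense(); R=Ro.from_rotvec(s['tool_rot'])
    c,k=np.cos(yaw),np.sin(yaw)
    T=Ro.from_matrix(np.array([[-c,-k,0],[-k,c,0],[0,0,-1.]]))
    return np.round(R.inv().apply(np.array([x,y,z])-s['tcp_pos'])/10,2),np.round((R.inv()*T).as_rotvec(),3)
E
python3 - <<'E'
from h import *
w=np.load('top.npy')
def sel(x0,x1,y0,y1,z0,z1):
    p=w.reshape(-1,3); return p[(p[:,0]>x0)&(p[:,0]<x1)&(p[:,1]>y0)&(p[:,1]<y1)&(p[:,2]>z0)&(p[:,2]<z1)]
for n,b in dict(A=(530,710,190,290),B=(480,660,20,110),C=(470,650,-150,-40)).items():
    p=sel(*b,66,80)[:,:2]; m=p.mean(0); e=np.linalg.svd(p-m,full_matrices=False)[2][0]; print(n,m.round(1),cv2.minAreaRect(p.astype(np.float32))[0],'yaw',np.arctan2(e[1]*np.sign(e[0]),abs(e[0])).round(3))
p=sel(440,860,-400,-250,27,37)
for xx in range(470,830,60):
    q=p[abs(p[:,0]-xx)<20]; print('board x',xx,'y',np.percentile(q[:,1],[1,50,99]).round(1))
for yy in (-370,-350,-320,-290,-275): 
    q=p[abs(p[:,1]-yy)<6]; print('board y',yy,'x',np.percentile(q[:,0],[.5,99.5]).round(1))
q=sel(300,420,-330,-275,38,52); print('stop x',np.percentile(q[:,0],[1,10,50,90,99]).round(1),len(q))
q=sel(600,900,-450,-350,58,72);print('fence y',np.percentile(q[:,1],[1,5,50,95,99]).round(1))
for yw,t in (('A',(619,240,115,0.0)),): print(plan(*t))
E
```

```text
A [617.8 239.5] (617.2852783203125, 239.8219757080078) yaw -0.033
B [564.6  64.6] (564.91015625, 64.56266784667969) yaw -0.014
C [ 559.1 -102.3] (559.5335693359375, -102.22914123535156) yaw 0.183
board x 470 y [-388.5 -328.5 -266.9]
board x 530 y [-386.9 -325.1 -266.5]
board x 590 y [-388.1 -327.4 -267.3]
board x 650 y [-387.8 -327.2 -264.4]
board x 710 y [-385.8 -322.7 -264.1]
board x 770 y [-386.3 -324.  -264.6]
board y -370 x [467.7 819.6]
board y -350 x [464.6 822.6]
board y -320 x [466.7 822.5]
board y -290 x [466.3 823.3]
board y -275 x [466.2 821.6]
stop x [332.6 335.7 367.9 379.9 382.7] 186
fence y [-429.1 -426.9 -406.5 -387.6 -385.3]
(array([-45.56,  -4.12,  11.52]), array([-0.002, -0.001, -0.445]))
```

Call:
play_rows(
  motion=[
    [-15,-1.4,0,0,0,-0.12,80],
    [-25,-2.3,0,0,0,-0.24,80],
    [-35,-3.2,0,0,0,-0.36,80],
    [-45.5,-4.1,0,0,0,-0.478,80],
    [-45.5,-4.1,0,0,0,-0.478,80],
    [-45.5,-4.1,0,0,0,-0.478,80],
    [-45.5,-4.1,0,0,0,-0.478,80],
    [-45.5,-4.1,0,0,0,-0.478,80],
    [-45.5,-4.1,0,0,0,-0.478,80],
    [-45.5,-4.1,0,0,0,-0.478,80],
  ],
)

```text
time_s: 0.93
tcp_pos: [572.3, 268.1, 230.6]
tool_rot: [0.052, -3.14, 0.0]
wrist_force: [0.3, 1.7, -0.3]
finger_gap: 68.4
gripper_force: 0.0
```

```bash
python3 -c "
from h import *
s=ctrl.sense();print(s['time_s'],s['tcp_pos'],s['wrist_force'],s['finger_gap'],plan(617.5,239.6,38,-.033))"
```

```text
0.9333 [572.3384711  268.07284843 230.56515441] [ 0.31895621  1.7460772  -0.32759317] 68.41985422817207 (array([-4.44, -2.99, 19.25]), array([-0.   , -0.001,  0.066]))
```

Call:
play_rows(
  motion=[
    [-4.4,-3,0,0,0,0.066,80],
    [-4.4,-3,4,0,0,0.066,80],
    [-4.4,-3,8,0,0,0.066,80],
    [-4.4,-3,11,0,0,0.066,80],
    [-4.4,-3,12,0,0,0.066,80],
    [-4.4,-3,12,0,0,0.066,80],
    [-4.4,-3,12,0,0,0.066,80],
    [-4.4,-3,12,0,0,0.066,80],
    [-4.4,-3,12,0,0,0.066,80],
    [-4.4,-3,12,0,0,0.066,80],
  ],
)

```text
time_s: 1.77
tcp_pos: [617.7, 241.8, 114.7]
tool_rot: [0.051, 3.136, 0.002]
wrist_force: [-0.5, -0.3, 0.1]
finger_gap: 68.4
gripper_force: 0.0
```

```bash
python3 -c "
from h import *
s=ctrl.sense();print(s['time_s'],s['tcp_pos'],s['wrist_force'],s['finger_gap'],plan(617.5,239.6,38,-.033))"
```

```text
1.7667 [617.67359685 241.79650308 114.70717622] [-0.50864943 -0.29964708  0.08715256] 68.43557833593817 (array([ 0.05, -0.23,  7.67]), array([0.002, 0.005, 0.001]))
```

Call:
play_rows(
  motion=[
    [0,-0.2,3,0.002,0.005,0,80],
    [0,-0.2,5.5,0.002,0.005,0,80],
    [0,-0.2,7.4,0.002,0.005,0,80],
    [0,-0.2,7.4,0.002,0.005,0,80],
    [0,-0.2,7.4,0.002,0.005,0,20],
    [0,-0.2,7.4,0.002,0.005,0,20],
    [0,-0.2,7.4,0.002,0.005,0,20],
    [0,-0.2,7.4,0.002,0.005,0,20],
    [0,-0.2,7.4,0.002,0.005,0,20],
    [0,-0.2,7.4,0.002,0.005,0,20],
  ],
  newtons=60,
)

```text
time_s: 2.6
tcp_pos: [618.1, 239.6, 40.6]
tool_rot: [0.051, 3.141, -0.001]
wrist_force: [0.1, -0.1, 6.2]
finger_gap: 27.2
gripper_force: 61.5
```

```bash
python3 -c "
from h import *
s=ctrl.sense();print(s['time_s'],s['tcp_pos'],s['wrist_force'],s['finger_gap'],s['gripper_force'],plan(617.5,239.6,38,-.033))"
```

```text
2.6 [618.13216039 239.58218624  40.58049201] [ 0.0878634  -0.05315435  6.18196788] 27.166047889316285 61.494401693344116 (array([ 0.06, -0.  ,  0.26]), array([-0.,  0.,  0.]))
```

Call:
play_rows(
  motion=[
    [0.6,0,0,0,0,0,20],
    [1.2,0,0,0,0,0,20],
    [1.8,0,0,0,0,0,20],
    [2.4,0,0,0,0,0,20],
    [3,0,0,0,0,0,20],
    [3.6,0,0,0,0,0,20],
    [4.2,0,0,0,0,0,20],
    [4.8,0,0,0,0,0,20],
    [5.4,0,0,0,0,0,20],
    [6,0,0,0,0,0,20],
  ],
)

```text
time_s: 3.43
tcp_pos: [558.4, 241.6, 40.5]
tool_rot: [0.052, 3.14, -0.001]
wrist_force: [2.1, -0.5, 4.6]
finger_gap: 27.4
gripper_force: 61.5
```

Call:
play_rows(
  motion=[
    [0.3,0,0,0,0,0,20],
    [0.6,0,0,0,0,0,20],
    [0.9,0,0,0,0,0,20],
    [1.2,0,0,0,0,0,20],
    [1.2,0,0,0,0,0,20],
    [1.2,0,0,0,0,0,20],
    [1.2,0,0,0,0,0,80],
    [1.2,0,0,0,0,0,80],
    [1.2,0,0,0,0,0,80],
    [1.2,0,0,0,0,0,80],
  ],
)

```text
time_s: 4.27
tcp_pos: [543.5, 241.2, 37.0]
tool_rot: [-0.051, -3.135, 0.004]
wrist_force: [1.2, -0.2, 0.4]
finger_gap: 68.5
gripper_force: 0.0
```

```bash
python3 -c "
from h import *
s=ctrl.sense();print(s['time_s'],s['tcp_pos'],s['wrist_force'],s['finger_gap'],s['gripper_force'],plan(565,64.6,120,-.014))"
```

```text
4.2667 [543.46651066 241.22564624  37.02076197] [ 1.18620109 -0.15323966  0.42239178] 68.45079910412757 0.0 (array([ -2.68, -17.6 ,  -8.27]), array([-0.002, -0.006, -0.019]))
```

Call:
play_rows(
  motion=[
    [0,0,-4,0,0,0,80],
    [0,0,-8,0,0,0,80],
    [-0.5,-3,-9,0,0,-0.019,80],
    [-1,-7,-9,0,0,-0.019,80],
    [-2,-11,-9,0,0,-0.019,80],
    [-2.7,-15,-9,0,0,-0.019,80],
    [-2.7,-17.6,-9,0,0,-0.019,80],
    [-2.7,-17.6,-8,0,0,-0.019,80],
    [-2.7,-17.6,-8,0,0,-0.019,80],
    [-2.7,-17.6,-8,0,0,-0.019,80],
  ],
)

```text
time_s: 5.1
tcp_pos: [564.6, 65.0, 116.6]
tool_rot: [-0.022, -3.134, 0.002]
wrist_force: [-0.0, 0.2, 0.2]
finger_gap: 68.2
gripper_force: 0.0
```

```bash
python3 -c "
from h import *
s=ctrl.sense();print(s['time_s'],s['tcp_pos'],s['wrist_force'],s['finger_gap'],s['gripper_force'],plan(565,64.6,38,-.014))"
```

```text
5.1 [564.61563525  65.02275483 116.61222574] [-0.00849181  0.23392047  0.17471873] 68.18683738983317 0.0 (array([-0.1 , -0.03,  7.86]), array([-0.001, -0.008, -0.   ]))
```

Call:
play_rows(
  motion=[
    [-0.1,0,3,0,-0.008,0,80],
    [-0.1,0,5.5,0,-0.008,0,80],
    [-0.1,0,7.8,0,-0.008,0,80],
    [-0.1,0,7.8,0,-0.008,0,80],
    [-0.1,0,7.8,0,-0.008,0,20],
    [-0.1,0,7.8,0,-0.008,0,20],
    [-0.1,0,7.8,0,-0.008,0,20],
    [-0.1,0,7.8,0,-0.008,0,20],
    [-0.1,0,7.8,0,-0.008,0,20],
    [-0.1,0,7.8,0,-0.008,0,20],
  ],
  newtons=60,
)

```text
time_s: 5.93
tcp_pos: [568.3, 64.7, 42.5]
tool_rot: [0.021, 3.134, -0.002]
wrist_force: [0.8, -0.2, 6.5]
finger_gap: 27.1
gripper_force: 60.2
```

```bash
python3 -c "
from h import *
s=ctrl.sense();print(s['time_s'],s['tcp_pos'],s['wrist_force'],s['finger_gap'],s['gripper_force'],plan(565,64.6,38,-.014))"
```

```text
5.9333 [568.26627236  64.73723369  42.53739781] [ 0.84663625 -0.16217535  6.51781627] 27.05334928099641 60.22966504096985 (array([ 0.33, -0.02,  0.45]), array([-0.001,  0.008,  0.   ]))
```

Call:
play_rows(
  motion=[
    [0.6,0,0,0,0,0,20],
    [1.2,0,0,0,0,0,20],
    [1.8,0,0,0,0,0,20],
    [2.4,0,0,0,0,0,20],
    [3,0,0,0,0,0,20],
    [3.6,0,0,0,0,0,20],
    [4.2,0,0,0,0,0,20],
    [4.8,0,0,0,0,0,20],
    [5.4,0,0,0,0,0,20],
    [6,0,0,0,0,0,20],
  ],
)

```text
time_s: 6.77
tcp_pos: [509.6, 65.2, 42.6]
tool_rot: [0.023, 3.13, -0.003]
wrist_force: [5.3, -1.3, 6.7]
finger_gap: 26.7
gripper_force: 60.2
```

Call:
play_rows(
  motion=[
    [0.3,0,0,0,0,0,20],
    [0.6,0,0,0,0,0,20],
    [0.9,0,0,0,0,0,20],
    [1.2,0,0,0,0,0,20],
    [1.2,0,0,0,0,0,20],
    [1.2,0,0,0,0,0,20],
    [1.2,0,0,0,0,0,80],
    [1.2,0,0,0,0,0,80],
    [1.2,0,0,0,0,0,80],
    [1.2,0,0,0,0,0,80],
  ],
)

```text
time_s: 7.6
tcp_pos: [492.8, 65.6, 38.6]
tool_rot: [0.021, 3.141, -0.003]
wrist_force: [0.3, -1.1, -0.5]
finger_gap: 68.2
gripper_force: 0.0
```

```bash
python3 -c "
from h import *
s=ctrl.sense();print(s['time_s'],s['tcp_pos'],s['wrist_force'],s['finger_gap'],s['gripper_force'],plan(559.3,-102.3,120,.183))"
```

```text
7.6 [492.82361886  65.60027518  38.56015522] [ 0.26342619 -1.09306102 -0.48408076] 68.24111937524452 0.0 (array([ -6.88, -16.71,  -8.11]), array([-0.002, -0.   , -0.197]))
```

Call:
play_rows(
  motion=[
    [0,0,-4,0,0,0,80],
    [0,0,-8,0,0,0,80],
    [-1,-3,-9,0,0,-0.05,80],
    [-3,-7,-9,0,0,-0.1,80],
    [-5,-11,-9,0,0,-0.15,80],
    [-6.9,-15,-9,0,0,-0.197,80],
    [-6.9,-16.7,-9,0,0,-0.197,80],
    [-6.9,-16.7,-8,0,0,-0.197,80],
    [-6.9,-16.7,-8,0,0,-0.197,80],
    [-6.9,-16.7,-8,0,0,-0.197,80],
  ],
)

```text
time_s: 8.43
tcp_pos: [559.1, -101.4, 118.4]
tool_rot: [0.287, -3.127, -0.0]
wrist_force: [0.2, 0.2, 0.8]
finger_gap: 68.4
gripper_force: 0.0
```

```bash
python3 -c "
from h import *
s=ctrl.sense();print(s['time_s'],s['tcp_pos'],s['wrist_force'],s['finger_gap'],s['gripper_force'],plan(559.3,-102.3,38,.183))"
```

```text
8.4333 [ 559.13833838 -101.41792367  118.41572202] [0.23026586 0.24403188 0.78625365] 68.35512678793609 0.0 (array([-0.01, -0.09,  8.04]), array([ 0.   , -0.001, -0.   ]))
```

Call:
play_rows(
  motion=[
    [0,-0.1,3,0,0,0,80],
    [0,-0.1,5.5,0,0,0,80],
    [0,-0.1,7.9,0,0,0,80],
    [0,-0.1,7.9,0,0,0,80],
    [0,-0.1,7.9,0,0,0,20],
    [0,-0.1,7.9,0,0,0,20],
    [0,-0.1,7.9,0,0,0,20],
    [0,-0.1,7.9,0,0,0,20],
    [0,-0.1,7.9,0,0,0,20],
    [0,-0.1,7.9,0,0,0,20],
  ],
  newtons=60,
)

```text
time_s: 9.27
tcp_pos: [563.1, -103.6, 44.1]
tool_rot: [-0.287, 3.121, -0.005]
wrist_force: [0.5, 0.7, 5.9]
finger_gap: 27.1
gripper_force: 61.9
```

Call:
play_rows(
  motion=[
    [0.6,0,0,0,0,0,20],
    [1.2,0,0,0,0,0,20],
    [1.8,0,0,0,0,0,20],
    [2.4,0,0,0,0,0,20],
    [3,0,0,0,0,0,20],
    [3.6,0,0,0,0,0,20],
    [4.2,0,0,0,0,0,20],
    [4.8,0,0,0,0,0,20],
    [5.4,0,0,0,0,0,20],
    [6,0,0,0,0,0,20],
  ],
)

```text
time_s: 10.1
tcp_pos: [504.4, -115.1, 44.0]
tool_rot: [-0.286, 3.12, -0.006]
wrist_force: [1.8, 0.1, 7.7]
finger_gap: 27.2
gripper_force: 62.0
```

Call:
play_rows(
  motion=[
    [0.2,0,0,0,0,0,20],
    [0.4,0,0,0,0,0,20],
    [0.6,0,0,0,0,0,20],
    [0.8,0,0,0,0,0,20],
    [1,0,0,0,0,0,20],
    [1.2,0,0,0,0,0,20],
    [1.4,0,0,0,0,0,20],
    [1.6,0,0,0,0,0,20],
    [1.8,0,0,0,0,0,20],
    [2,0,0,0,0,0,20],
  ],
)

```text
time_s: 10.93
tcp_pos: [485.0, -118.7, 44.0]
tool_rot: [-0.286, 3.119, -0.006]
wrist_force: [1.8, 0.3, 7.5]
finger_gap: 26.8
gripper_force: 62.0
```

```bash
python3 -c "
from h import *
s=ctrl.sense();print(s['time_s'],s['tcp_pos'],s['wrist_force'],s['ft_torque'],s['finger_gap'],s['gripper_force'])"
```

```text
10.9333 [ 485.01586275 -118.7321013    44.02655084] [1.78965597 0.30603297 7.50158784] [ 0.35349885 -0.16067491 -0.05026263] 26.814536905431964 62.02208876609802
```

Call:
play_rows(
  motion=[
    [0,0,0,0,0,0,20],
    [0,0,0,0,0,0,80],
    [0,0,0,0,0,0,80],
    [0,0,0,0,0,0,80],
    [0,0,0,0,0,0,80],
    [0,0,-4,0,0,0,80],
    [0,0,-8,0,0,0,80],
    [0,0,-8,0,0,0,80],
    [0,0,-8,0,0,0,80],
    [0,0,-8,0,0,0,80],
  ],
)

```text
time_s: 11.77
tcp_pos: [482.2, -117.8, 120.8]
tool_rot: [-0.287, 3.126, -0.004]
wrist_force: [-0.3, 0.2, -0.6]
finger_gap: 68.7
gripper_force: 0.0
```

```bash
python3 -c "
from h import *
im,w=cloud('top'); cv2.imwrite('pics/t2.png',cv2.resize(im[:,:,::-1],(800,600)))
q=w.reshape(-1,3)
for b in ((400,600,20,110),(450,650,190,290)):
    p=q[(q[:,0]>b[0])&(q[:,0]<b[1])&(q[:,1]>b[2])&(q[:,1]<b[3])&(q[:,2]>64)&(q[:,2]<82)][:,:2].astype('f')
    print(len(p), cv2.minAreaRect(p) if len(p) else 0)
s=ctrl.sense();print(s['time_s'],s['tcp_pos'],s['wrist_force'],plan(493,65.6,120,-.014))"
```

```text
376 ((493.76025390625, 66.25540161132812), (27.70996856689453, 117.68817901611328), 89.19822692871094)
387 ((545.636474609375, 242.83209228515625), (29.153257369995117, 121.56244659423828), 87.00958251953125)
11.8167 [ 481.48347678 -117.48593662  119.77608472] [-0.12622031  0.57755145 -0.77674892] (array([-4.47, 17.79, -0.04]), array([-0.001,  0.001,  0.197]))
```

Call:
play_rows(
  motion=[
    [-1,4,-1,0,0,0.05,80],
    [-2,8,-1,0,0,0.1,80],
    [-3,12,-1,0,0,0.15,80],
    [-4,15,-1,0,0,0.197,80],
    [-4.5,17.8,-0.5,0,0,0.197,80],
    [-4.5,17.8,0,0,0,0.197,80],
    [-4.5,17.8,0,0,0,0.197,80],
    [-4.5,17.8,0,0,0,0.197,80],
    [-4.5,17.8,0,0,0,0.197,80],
    [-4.5,17.8,0,0,0,0.197,80],
  ],
)

```text
time_s: 12.65
tcp_pos: [493.9, 64.3, 120.4]
tool_rot: [0.025, 3.139, -0.003]
wrist_force: [-0.1, -0.7, 0.8]
finger_gap: 68.5
gripper_force: 0.0
```

```bash
python3 -c "
from h import *
s=ctrl.sense();print(s['time_s'],s['tcp_pos'],s['wrist_force'],s['finger_gap'],s['gripper_force'],plan(493.8,66,38,-.014))"
```

```text
12.65 [493.94058496  64.30374555 120.3900007 ] [-0.07845178 -0.65102639  0.84627459] 68.49939494046284 0.0 (array([0.04, 0.19, 8.24]), array([-0.002,  0.002, -0.002]))
```

Call:
play_rows(
  motion=[
    [0,0.2,3,0,0,0,80],
    [0,0.2,5.5,0,0,0,80],
    [0,0.2,8.1,0,0,0,80],
    [0,0.2,8.1,0,0,0,80],
    [0,0.2,8.1,0,0,0,20],
    [0,0.2,8.1,0,0,0,20],
    [0,0.2,8.1,0,0,0,20],
    [0,0.2,8.1,0,0,0,20],
    [0,0.2,8.1,0,0,0,20],
    [0,0.2,8.1,0,0,0,20],
  ],
  newtons=80,
)

```text
time_s: 13.48
tcp_pos: [496.6, 66.8, 42.5]
tool_rot: [0.022, 3.133, -0.004]
wrist_force: [-0.7, -2.4, 6.9]
finger_gap: 26.6
gripper_force: 79.9
```

Call:
play_rows(
  motion=[
    [-0.2,0,0,0,0,0,20],
    [-0.4,0,0,0,0,0,20],
    [-0.6,0,0,0,0,0,20],
    [-0.8,0,0,0,0,0,20],
    [-1,0,0,0,0,0,20],
    [-1.2,0,0,0,0,0,20],
    [-1.4,0,0,0,0,0,20],
    [-1.6,0,0,0,0,0,20],
    [-1.8,0,0,0,0,0,20],
    [-2,0,0,0,0,0,20],
  ],
)

```text
time_s: 14.32
tcp_pos: [513.3, 67.6, 42.4]
tool_rot: [0.021, 3.14, -0.002]
wrist_force: [-8.7, -0.4, 12.8]
finger_gap: 27.0
gripper_force: 80.7
```

Call:
play_rows(
  motion=[
    [-0.2,0,0,0,0,0,20],
    [-0.4,0,0,0,0,0,20],
    [-0.6,0,0,0,0,0,20],
    [-0.6,0,-2,0,0,0,20],
    [-0.6,0,-5,0,0,0,20],
    [-0.6,0,-8,0,0,0,20],
    [-0.6,0,-8,0,0,0,20],
    [-0.6,0,-8,0,0,0,20],
    [-0.6,0,-8,0,0,0,20],
    [-0.6,0,-8,0,0,0,20],
  ],
)

```text
time_s: 15.15
tcp_pos: [518.5, 67.2, 117.5]
tool_rot: [-0.021, -3.14, 0.003]
wrist_force: [0.0, -0.3, -1.9]
finger_gap: 26.9
gripper_force: 79.4
```

```bash
python3 -c "
from h import *
s=ctrl.sense();print(s['time_s'],s['tcp_pos'],s['wrist_force'],s['finger_gap'],s['gripper_force'],plan(560,-326,140,0.006))"
```

```text
15.15 [518.51842427  67.20111646 117.52199615] [ 0.00528644 -0.31622034 -1.90069848] 26.9139090167992 79.43907380104065 (array([ -4.68, -39.26,  -2.18]), array([-0.002, -0.001, -0.02 ]))
```

Call:
play_rows(
  motion=[
    [0,0,-4,0,0,0,20],
    [0,-3,-7,0,0,0,20],
    [-1,-7,-7,0,0,-0.02,20],
    [-2,-11,-7,0,0,-0.02,20],
    [-3,-15,-7,0,0,-0.02,20],
    [-4,-19,-7,0,0,-0.02,20],
    [-5,-23,-7,0,0,-0.02,20],
    [-6,-27,-7,0,0,-0.02,20],
    [-7,-31,-7,0,0,-0.02,20],
    [-7.8,-33,-7,0,0,-0.02,20],
  ],
)

```text
time_s: 15.98
tcp_pos: [592.1, -268.6, 187.1]
tool_rot: [0.003, -3.14, 0.004]
wrist_force: [0.5, 0.7, -2.9]
finger_gap: 26.9
gripper_force: 79.9
```

Call:
play_rows(
  motion=[
    [0,-2,0,0,0,0,20],
    [0,-4,0,0,0,0,20],
    [0,-5.5,0,0,0,0,20],
    [0,-6.2,0,0,0,0,20],
    [0,-6.2,0,0,0,0,20],
    [0,-6.2,0,0,0,0,20],
    [0,-6.2,0,0,0,0,20],
    [0,-6.2,0,0,0,0,20],
    [0,-6.2,0,0,0,0,20],
    [0,-6.2,0,0,0,0,20],
  ],
)

```text
time_s: 16.82
tcp_pos: [593.9, -324.9, 191.1]
tool_rot: [-0.012, 3.138, -0.003]
wrist_force: [-0.2, 0.3, -3.3]
finger_gap: 26.5
gripper_force: 79.9
```

```bash
python3 -c "
from h import *
im,w=cloud('scene'); cv2.imwrite('pics/s3.png',cv2.resize(im[:,:,::-1],(800,600)))
s=ctrl.sense();print(s['time_s'],s['tcp_pos'],s['wrist_force'],s['finger_gap'],s['gripper_force'],plan(596,-326,84,0.005))"
```

```text
16.8667 [ 593.92343342 -325.10473322  191.11722311] [-0.49632682  0.78515293 -2.0938299 ] 26.636590158342596 79.91344928741455 (array([-0.17, -0.07, 10.71]), array([-0.002,  0.003,  0.002]))
```

View pics/s3.png

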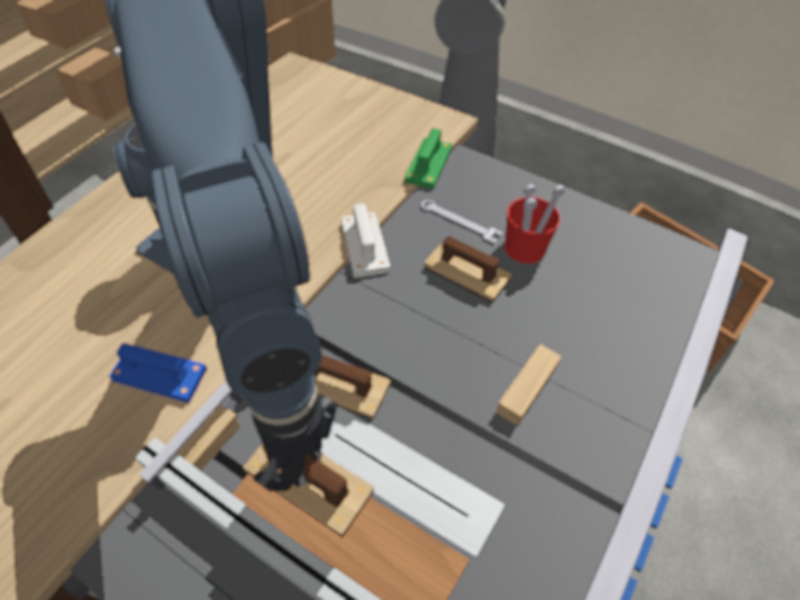

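Call:
play_rows(
  motion=[
    [-0.2,-0.1,3,0,0,0,20],
    [-0.2,-0.1,6,0,0,0,20],
    [-0.2,-0.1,9,0,0,0,20],
    [-0.2,-0.1,10,0,0,0,20],
    [-0.2,-0.1,10.5,0,0,0,20],
    [-0.2,-0.1,10.7,0,0,0,20],
    [-0.2,-0.1,10.9,0,0,0,20],
    [-0.2,-0.1,11.1,0,0,0,20],
    [-0.2,-0.1,11.3,0,0,0,20],
    [-0.2,-0.1,11.3,0,0,0,20],
  ],
)

```text
time_s: 17.7
tcp_pos: [596.7, -327.5, 79.1]
tool_rot: [-0.01, 3.137, -0.005]
wrist_force: [0.1, 0.0, -1.9]
finger_gap: 26.9
gripper_force: 79.7
```

Call:
play_rows(
  motion=[
    [0,0,0,0,0,0,20],
    [0,0,0.1,0,0,0,20],
    [0,0,0.1,0,0,0,20],
    [0,0,0.2,0,0,0,20],
    [0,0,0.2,0,0,0,20],
    [0,0,0.3,0,0,0,20],
    [0,0,0.3,0,0,0,20],
    [0,0,0.4,0,0,0,20],
    [0,0,0.4,0,0,0,20],
    [0,0,0.4,0,0,0,20],
  ],
)

```text
time_s: 18.53
tcp_pos: [596.0, -327.2, 74.6]
tool_rot: [-0.01, 3.138, -0.004]
wrist_force: [-3.1, -0.2, 2.2]
finger_gap: 26.9
gripper_force: 80.4
```

```bash
python3 -c "
from h import *
s=ctrl.sense();print(s['time_s'],s['tcp_pos'],s['wrist_force'],s['ft_torque'],plan(596,-326,76,0.005))"
```

```text
18.5333 [ 595.99434069 -327.15830742   74.58929468] [-3.11357376 -0.18715955  2.22894734] [0.2061729  0.30468323 0.125525  ] (array([-0.  ,  0.12, -0.14]), array([-0.002,  0.003,  0.001]))
```

Call:
play_rows(
  motion=[
    [0,0,0.1,0,0,0,20],
    [0,0,0.2,0,0,0,20],
    [0,0,0.3,0,0,0,20],
    [0,0,0.4,0,0,0,20],
    [0,0,0.5,0,0,0,20],
    [0,0,0.5,0,0,0,20],
    [0,0,0.5,0,0,0,20],
    [0,0,0.5,0,0,0,20],
    [0,0,0.5,0,0,0,20],
    [0,0,0.5,0,0,0,20],
  ],
)

```text
time_s: 19.37
tcp_pos: [596.0, -327.3, 74.4]
tool_rot: [-0.009, 3.137, -0.006]
wrist_force: [-8.4, 2.8, 16.5]
finger_gap: 27.0
gripper_force: 82.6
```

Call:
play_rows(
  motion=[
    [0.2,0,0,0,0,0,20],
    [0.4,0,0,0,0,0,20],
    [0.6,0,0,0,0,0,20],
    [0.8,0,0,0,0,0,20],
    [1,0,0,0,0,0,20],
    [1.2,0,0,0,0,0,20],
    [1.4,0,0,0,0,0,20],
    [1.6,0,0,0,0,0,20],
    [1.8,0,0,0,0,0,20],
    [2,0,0,0,0,0,20],
  ],
)

```text
time_s: 20.2
tcp_pos: [583.6, -328.3, 75.0]
tool_rot: [-0.011, 3.121, -0.01]
wrist_force: [9.1, 1.8, 9.9]
finger_gap: 26.7
gripper_force: 81.6
```

```bash
python3 -c "
from h import *
im,w=cloud('top'); cv2.imwrite('pics/t4.png',cv2.resize(im[100:260,320:500,::-1],(720,640)[0:2],interpolation=cv2.INTER_CUBIC)[:600])
q=w.reshape(-1,3)
p=q[(q[:,0]>600)&(q[:,0]<870)&(q[:,1]>-380)&(q[:,1]<-275)&(q[:,2]>27)&(q[:,2]<37)]
print(len(p),np.percentile(p[:,0],[99.5]))
s=ctrl.sense();print(s['time_s'],s['tcp_pos'],s['wrist_force'],s['ft_torque'])"
```

```text
1506 [812.24607491]
20.25 [ 582.99473187 -328.30838783   74.9619944 ] [ 8.1836395   2.11932858 10.29644678] [ 0.72606026 -1.21656007 -0.36242634]
```

Call:
play_rows(
  motion=[
    [0,0,0.1,0,0,0,20],
    [0,0,0.2,0,0,0,20],
    [0.2,0,0.3,0,0,0,20],
    [0.4,0,0.3,0,0,0,20],
    [0.6,0,0.3,0,0,0,20],
    [0.8,0,0.3,0,0,0,20],
    [1,0,0.3,0,0,0,20],
    [1.2,0,0.3,0,0,0,20],
    [1.4,0,0.3,0,0,0,20],
    [1.6,0,0.3,0,0,0,20],
  ],
)

```text
time_s: 21.08
tcp_pos: [570.7, -328.5, 75.2]
tool_rot: [-0.012, 3.113, -0.011]
wrist_force: [12.0, 3.7, 16.5]
finger_gap: 26.7
gripper_force: 82.5
```

```bash
cat > m.py <<'E'
from h import *
im,w=cloud('top'); q=w.reshape(-1,3)
p=q[(q[:,0]>640)&(q[:,0]<870)&(q[:,1]>-400)&(q[:,1]<-255)&(q[:,2]>27)&(q[:,2]<37)]
for y in (-360,-325,-290): print(y,np.percentile(p[abs(p[:,1]-y)<12][:,0],[99.5]).round(1),end=' ')
b=[np.percentile(p[abs(p[:,0]-x)<15][:,1],99) for x in (670,700,730)];print('edge y',np.round(b,1))
s=ctrl.sense();print(s['time_s'],s['tcp_pos'],s['wrist_force'],s['ft_torque'],s['tool_rot'])
E
python3 m.py
```

```text
-360 [800.7] -325 [798.9] -290 [797.3] edge y [-261.5 -260.9 -261.7]
21.1333 [ 570.16364436 -328.48864319   75.12764327] [10.71689206  3.25353292 16.00043362] [ 1.36384238 -1.62544516 -0.45728958] [-0.01132138  3.11416849 -0.01118794]
```

Call:
play_rows(
  motion=[
    [0.2,0,0,0,0,0,20],
    [0.4,0,0,0,0,0,20],
    [0.6,0,0,0,0,0,20],
    [0.8,0,0,0,0,0,20],
    [1,0,0,0,0,0,20],
    [1.2,0,0,0,0,0,20],
    [1.4,0,0,0,0,0,20],
    [1.6,0,0,0,0,0,20],
    [1.8,0,0,0,0,0,20],
    [2,0,0,0,0,0,20],
  ],
)

```text
time_s: 21.97
tcp_pos: [551.0, -328.6, 75.2]
tool_rot: [-0.012, 3.113, -0.011]
wrist_force: [12.7, 4.8, 16.5]
finger_gap: 27.1
gripper_force: 82.7
```

```bash
python3 m.py
```

```text
-360 [781.3] -325 [780.8] -290 [779.2] edge y [-258.2 -258.2 -255.7]
22.0167 [ 550.47243889 -328.60133678   75.15724279] [11.86593444  3.76828222 15.64160754] [ 1.42053136 -1.700575   -0.463706  ] [-0.01154232  3.11360936 -0.01108573]
```

```bash
cat > m.py <<'E'
from h import *
im,w=cloud('top'); q=w.reshape(-1,3); s=ctrl.sense()
p=q[(q[:,0]>620)&(q[:,0]<870)&(q[:,1]>-384)&(q[:,1]<-235)&(q[:,2]>25)&(q[:,2]<38)]
for y in (-350,-325,-290): print(y,np.percentile(p[abs(p[:,1]-y)<12][:,0],[99.5]).round(1),end=' ')
print('edge y',[np.percentile(p[abs(p[:,0]-x)<12][:,1],98).round(1) for x in (640,670,700,730)])
print(s['time_s'],s['tcp_pos'],s['wrist_force'],s['ft_torque'],s['tool_rot'])
cv2.imwrite('pics/m%d.png'%(s['time_s']*100),cv2.resize(im[60:260,330:460,::-1],(390,600),interpolation=cv2.INTER_CUBIC))
print('pics/m%d.png'%(s['time_s']*100))
E
python3 m.py
python3 - <<'E'
import numpy as np
p=np.load('top.npy').reshape(-1,3)
p=p[(p[:,0]>620)&(p[:,0]<870)&(p[:,1]>-384)&(p[:,1]<-235)&(p[:,2]>25)&(p[:,2]<38)]
print('before',[np.percentile(p[abs(p[:,0]-x)<12][:,1],98).round(1) for x in (640,670,700,730)])
E
```

```text
-350 [781.6] -325 [780.2] -290 [780.2] edge y [np.float64(-260.8), np.float64(-258.5), np.float64(-257.8), np.float64(-258.4)]
22.0667 [ 550.46958052 -328.62789423   75.08798615] [12.51358199  4.02286548 16.12856237] [ 1.4966209  -1.7505275  -0.42979399] [-0.01137814  3.11381038 -0.01112793]
pics/m2206.png
before [np.float64(-264.8), np.float64(-265.3), np.float64(-266.7), np.float64(-265.1)]
```

View pics/m2206.png

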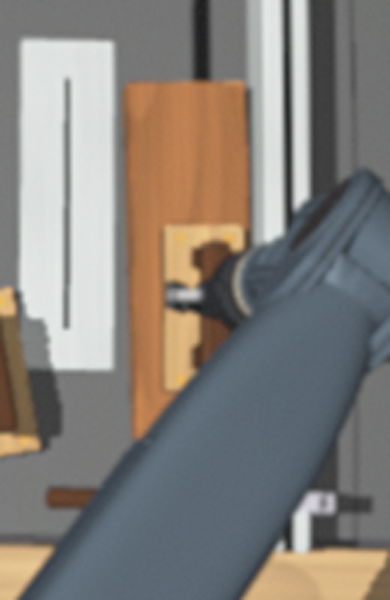

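The picture shows the block on the board, with its base at crop columns 163–245 and rows 225–390. The board's far end has swung a few mm off the fence: its left edge is at column 135 at the bottom and 125 at the top, about 0.03 rad. I'll ease the sideways push and trim the yaw.

Call:
play_rows(
  motion=[
    [0.1,0.1,0,0,0,0.01,20],
    [0.3,0.2,0,0,0,0.02,20],
    [0.5,0.2,0,0,0,0.04,20],
    [0.7,0.2,0,0,0,0.05,20],
    [0.9,0.2,0,0,0,0.05,20],
    [1.1,0.2,0,0,0,0.05,20],
    [1.3,0.2,0,0,0,0.05,20],
    [1.5,0.2,0,0,0,0.05,20],
    [1.7,0.2,0,0,0,0.05,20],
    [1.9,0.2,0,0,0,0.05,20],
  ],
)

```text
time_s: 22.9
tcp_pos: [530.5, -329.4, 75.1]
tool_rot: [0.067, 3.115, -0.018]
wrist_force: [10.9, -1.5, 17.2]
finger_gap: 27.0
gripper_force: 82.5
```

```bash
python3 m.py
```

```text
-350 [762.1] -325 [761.8] -290 [761.6] edge y [np.float64(-257.6), np.float64(-256.1), np.float64(-255.7), np.float64(-254.7)]
22.95 [ 529.91364489 -329.43180392   74.94963742] [ 9.23747058 -0.60619754 17.22747347] [ 0.44291217 -1.06149085 -0.16269575] [ 0.06739294  3.11601053 -0.01819494]
pics/m2295.png
```

Call:
play_rows(
  motion=[
    [0,0,0,0,0,0.03,20],
    [0.1,0,0,0,0,0.06,20],
    [0.2,0,0,0,0,0.09,20],
    [0.3,0,0,0,0,0.1,20],
    [0.4,0,0,0,0,0.1,20],
    [0.6,0,0,0,0,0.1,20],
    [0.8,0,0,0,0,0.1,20],
    [1,0,0,0,0,0.1,20],
    [1.1,0,0,0,0,0.1,20],
    [1.2,0,0,0,0,0.1,20],
  ],
)

```text
time_s: 23.78
tcp_pos: [518.4, -330.0, 75.2]
tool_rot: [0.224, 3.107, -0.019]
wrist_force: [9.9, -3.0, 15.6]
finger_gap: 26.6
gripper_force: 82.5
```

```bash
python3 m.py
```

```text
-350 [753.4] -325 [752.6] -290 [752.] edge y [np.float64(-256.5), np.float64(-255.2), np.float64(-253.1), np.float64(-254.1)]
23.8333 [ 518.18755536 -329.9102216    75.07414363] [ 9.00033357 -2.26962597 16.14247917] [ 0.133805   -1.16133427 -0.23024916] [ 0.22385037  3.10756021 -0.01902933]
pics/m2383.png
```

View pics/m2383.png

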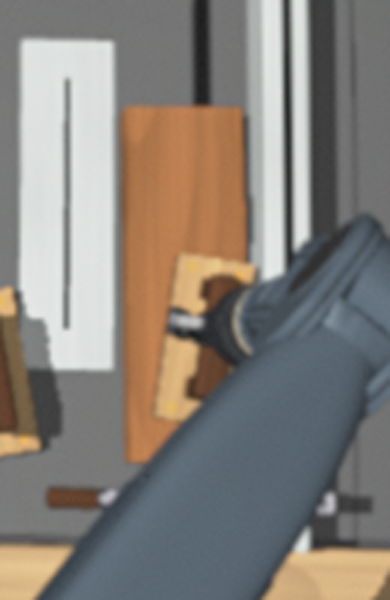

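The board is now nearly parallel (left edge at column 122 top, 125 bottom) but about 10 mm off the fence. The block has turned about 0.14 rad and sits off-centre. I'll lift the block, re-centre and straighten it over the board's centre, then push diagonally.

Call:
play_rows(
  motion=[
    [0,0,-0.3,0,0,0,20],
    [0,0,-0.6,0,0,0,20],
    [0,0,-1,0,0,0,20],
    [0,0,-2,0,0,0,20],
    [0,0,-4,0,0,0,20],
    [0,0,-5,0,0,0,20],
    [0,0,-5,0,0,0,20],
    [0,0,-5,0,0,0,20],
    [0,0,-5,0,0,0,20],
    [0,0,-5,0,0,0,20],
  ],
)

```text
time_s: 24.67
tcp_pos: [508.1, -324.3, 113.9]
tool_rot: [0.226, 3.133, -0.0]
wrist_force: [-0.7, 0.4, -3.3]
finger_gap: 26.8
gripper_force: 79.9
```

```bash
python3 m.py; python3 -c "
from h import *
im,w=cloud('top'); q=w.reshape(-1,3)
p=q[(q[:,0]>380)&(q[:,0]<760)&(q[:,1]>-400)&(q[:,1]<-230)]
h=p[(p[:,2]>55)&(p[:,2]<100)&(p[:,1]>-385)]
for a,b in ((620,660),(660,700),(700,740)):
    k=p[(p[:,0]>a)&(p[:,0]<b)&(p[:,2]>26)&(p[:,2]<37)]; print(a,np.percentile(k[:,1],[2,50,98]).round(1))
print(plan(572,-317,108,0.01))"
```

```text
-350 [753.2] -325 [752.8] -290 [751.5] edge y [np.float64(-256.4), np.float64(-254.2), np.float64(-254.7), np.float64(-253.2)]
24.7167 [ 508.12968107 -324.26887318  113.86932549] [ 0.27226738  0.7374632  -1.99823531] [-0.00152729 -0.02190858  0.00435561] [ 2.25632097e-01  3.13274580e+00 -2.53423509e-04]
pics/m2471.png
620 [-374.3 -315.9 -257.4]
660 [-387.1 -316.  -254.5]
700 [-385.2 -313.2 -253. ]
(array([-6.2 ,  1.64,  0.61]), array([-0.   ,  0.001, -0.154]))
```

Call:
play_rows(
  motion=[
    [-1,0.3,0,0,0,-0.03,20],
    [-2,0.6,0,0,0,-0.06,20],
    [-3,1,0,0,0,-0.09,20],
    [-4,1.3,0,0,0,-0.12,20],
    [-5,1.6,0,0,0,-0.154,20],
    [-6.2,1.7,0,0,0,-0.154,20],
    [-6.2,1.7,0,0,0,-0.154,20],
    [-6.2,1.7,0,0,0,-0.154,20],
    [-6.2,1.7,0,0,0,-0.154,20],
    [-6.2,1.7,0,0,0,-0.154,20],
  ],
)

```text
time_s: 25.6
tcp_pos: [572.3, -316.8, 115.5]
tool_rot: [-0.016, 3.139, -0.003]
wrist_force: [-1.1, -0.5, -2.1]
finger_gap: 27.0
gripper_force: 79.9
```

```bash
python3 -c "
from h import *
s=ctrl.sense();print(s['time_s'],s['tcp_pos'],s['wrist_force'],plan(572,-316.5,76,0.01))"
```

```text
25.6 [ 572.29116156 -316.84977511  115.47244589] [-1.12131464 -0.48918365 -2.11992974] (array([0.04, 0.04, 3.95]), array([-0.002,  0.002,  0.   ]))
```

Call:
play_rows(
  motion=[
    [0,0,1,0,0,0,20],
    [0,0,2,0,0,0,20],
    [0,0,2.8,0,0,0,20],
    [0,0,3.2,0,0,0,20],
    [0,0,3.4,0,0,0,20],
    [0,0,3.6,0,0,0,20],
    [0,0,3.8,0,0,0,20],
    [0,0,4,0,0,0,20],
    [0,0,4.1,0,0,0,20],
    [0,0,4.1,0,0,0,20],
  ],
)

```text
time_s: 26.43
tcp_pos: [573.0, -317.2, 74.9]
tool_rot: [-0.016, 3.138, -0.004]
wrist_force: [-1.0, 0.2, -1.9]
finger_gap: 27.0
gripper_force: 80.1
```

Call:
play_rows(
  motion=[
    [0,0,0.1,0,0,0,20],
    [0.1,0,0.2,0,0,0,20],
    [0.2,0,0.3,0,0,0,20],
    [0.2,0,0.4,0,0,0,20],
    [0.2,0,0.5,0,0,0,20],
    [0.2,0,0.5,0,0,0,20],
    [0.2,0,0.5,0,0,0,20],
    [0.2,0,0.5,0,0,0,20],
    [0.2,0,0.5,0,0,0,20],
    [0.2,0,0.5,0,0,0,20],
  ],
)

```text
time_s: 27.27
tcp_pos: [573.0, -317.4, 74.4]
tool_rot: [-0.017, 3.132, -0.006]
wrist_force: [-2.4, 2.7, 10.4]
finger_gap: 26.8
gripper_force: 81.8
```

Call:
play_rows(
  motion=[
    [0,0,0.1,0,0,0,20],
    [0,0,0.2,0,0,0,20],
    [0.1,-0.2,0.3,0,0,0,20],
    [0.2,-0.3,0.3,0,0,0,20],
    [0.3,-0.4,0.3,0,0,0,20],
    [0.3,-0.5,0.3,0,0,0,20],
    [0.4,-0.6,0.3,0,0,0,20],
    [0.4,-0.7,0.3,0,0,0,20],
    [0.5,-0.8,0.3,0,0,0,20],
    [0.5,-0.9,0.3,0,0,0,20],
  ],
)

```text
time_s: 28.1
tcp_pos: [571.3, -324.0, 74.4]
tool_rot: [-0.021, 3.125, -0.001]
wrist_force: [2.0, 10.4, 18.3]
finger_gap: 26.9
gripper_force: 82.8
```

```bash
python3 m.py
```

```text
-350 [750.6] -325 [749.4] -290 [748.5] edge y [np.float64(-259.5), np.float64(-260.5), np.float64(-260.6), np.float64(-259.1)]
28.15 [ 571.24148482 -324.20754409   74.41263238] [ 2.72710412  8.87936298 17.01356997] [ 2.18485378  0.02803565 -0.00706153] [-2.07538290e-02  3.12532778e+00 -1.84545536e-03]
pics/m2815.png
```

Call:
play_rows(
  motion=[
    [0.1,-0.1,0,0,0,0,20],
    [0.2,-0.2,0,0,0,0,20],
    [0.3,-0.2,0,0,0,0,20],
    [0.4,-0.2,0,0,0,0,20],
    [0.5,-0.2,0,0,0,0,20],
    [0.6,-0.2,0,0,0,0,20],
    [0.7,-0.2,0,0,0,0,20],
    [0.8,-0.2,0,0,0,0,20],
    [0.9,-0.2,0,0,0,0,20],
    [1,-0.2,0,0,0,0,20],
  ],
)

```text
time_s: 28.98
tcp_pos: [566.2, -326.6, 75.3]
tool_rot: [-0.019, 3.115, -0.003]
wrist_force: [13.1, 7.7, 14.8]
finger_gap: 26.9
gripper_force: 82.3
```

```bash
python3 m.py
```

```text
-350 [747.9] -325 [747.4] -290 [745.6] edge y [np.float64(-263.9), np.float64(-266.0), np.float64(-264.6), np.float64(-264.4)]
29.0333 [ 565.80547699 -326.68021179   75.1906188 ] [12.87368964  8.28546875 13.77159044] [ 2.10897577 -1.96830896 -0.71561268] [-0.01880478  3.11527186 -0.00316666]
pics/m2903.png
```

Call:
play_rows(
  motion=[
    [0,0.1,0.1,0,0,0,20],
    [0.1,0.2,0.2,0,0,0,20],
    [0.2,0.2,0.2,0,0,0,20],
    [0.3,0.2,0.2,0,0,0,20],
    [0.4,0.2,0.2,0,0,0,20],
    [0.5,0.2,0.2,0,0,0,20],
    [0.6,0.2,0.2,0,0,0,20],
    [0.7,0.2,0.2,0,0,0,20],
    [0.8,0.2,0.2,0,0,0,20],
    [0.8,0.2,0.2,0,0,0,20],
  ],
)

```text
time_s: 29.87
tcp_pos: [561.0, -326.8, 75.8]
tool_rot: [-0.018, 3.107, -0.01]
wrist_force: [16.7, 6.4, 16.8]
finger_gap: 26.7
gripper_force: 82.7
```

```bash
python3 m.py
```

```text
-350 [741.4] -325 [740.8] -290 [739.7] edge y [np.float64(-264.2), np.float64(-264.4), np.float64(-264.4), np.float64(-265.0)]
29.9167 [ 561.04862448 -326.81659319   75.78296814] [16.89289878  5.62263211 16.89329089] [ 1.96340305 -2.82317464 -0.75875244] [-0.01840007  3.10754442 -0.00965468]
pics/m2991.png
```

Call:
play_rows(
  motion=[
    [0.1,0,0,0,0,0,20],
    [0.2,0,0,0,0,0,20],
    [0.3,0,0,0,0,0,20],
    [0.4,0,0,0,0,0,20],
    [0.4,0,0,0,0,0,20],
    [0.4,0,0,0,0,0,20],
    [0.4,0,0,0,0,0,20],
    [0.4,0,0,0,0,0,20],
    [0.4,0,0,0,0,0,20],
    [0.4,0,0,0,0,0,20],
  ],
)

```text
time_s: 30.75
tcp_pos: [556.7, -328.7, 75.8]
tool_rot: [-0.018, 3.108, -0.015]
wrist_force: [14.4, 2.4, 15.8]
finger_gap: 27.3
gripper_force: 82.6
```

```bash
python3 m.py
```

```text
-350 [740.7] -325 [740.8] -290 [740.1] edge y [np.float64(-264.8), np.float64(-265.3), np.float64(-264.5), np.float64(-265.6)]
30.8 [ 556.67992894 -328.73009089   75.81777827] [15.32875347  2.53567116 17.18669672] [ 1.26652101 -2.63751083 -0.56524376] [-0.01791676  3.1085094  -0.01532941]
pics/m3080.png
```

Call:
play_rows(
  motion=[
    [-0.1,0,0,0,0,0,20],
    [-0.2,0,0,0,0,0,20],
    [-0.3,0.1,-0.1,0,0,0,20],
    [-0.4,0.1,-0.2,0,0,0,20],
    [-0.4,0.1,-0.3,0,0,0,20],
    [-0.4,0.1,-0.4,0,0,0,20],
    [-0.4,0.1,-0.4,0,0,0,20],
    [-0.4,0.1,-0.4,0,0,0,20],
    [-0.4,0.1,-0.4,0,0,0,20],
    [-0.4,0.1,-0.4,0,0,0,20],
  ],
)

```text
time_s: 31.63
tcp_pos: [555.3, -328.2, 75.3]
tool_rot: [-0.017, 3.121, -0.015]
wrist_force: [8.9, -0.0, 8.7]
finger_gap: 26.8
gripper_force: 81.4
```

```bash
python3 m.py
```

```text
-350 [741.] -325 [740.2] -290 [740.2] edge y [np.float64(-264.1), np.float64(-264.6), np.float64(-264.3), np.float64(-265.2)]
31.6833 [ 555.25713437 -328.22089107   75.28735141] [ 9.25892558 -1.14772814  8.00557622] [ 0.04832298 -1.45010233 -0.15084662] [-0.01678369  3.1212084  -0.01532925]
pics/m3168.png
```

Now unload the rest and release.

Call:
play_rows(
  motion=[
    [-0.2,0,0,0,0,0,20],
    [-0.4,0,0,0,0,0,20],
    [-0.5,0,-0.1,0,0,0,20],
    [-0.5,0,-0.1,0,0,0,20],
    [-0.5,0,-0.1,0,0,0,50],
    [-0.5,0,-0.1,0,0,0,80],
    [-0.5,0,-0.1,0,0,0,80],
    [-0.5,0,-0.1,0,0,0,80],
    [-0.5,0,-0.1,0,0,0,80],
    [-0.5,0,-0.1,0,0,0,80],
  ],
)

```text
time_s: 32.52
tcp_pos: [552.6, -325.0, 69.0]
tool_rot: [-0.016, 3.14, -0.002]
wrist_force: [0.3, 0.4, 0.1]
finger_gap: 68.5
gripper_force: 0.0
```

Call:
play_rows(
  motion=[
    [0,0,-1,0,0,0,80],
    [0,0,-4,0,0,0,80],
    [0,0,-8,0,0,0,80],
    [0,0,-12,0,0,0,80],
    [0,4,-14,0,0,0,80],
    [0,8,-14,0,0,0,80],
    [0,12,-14,0,0,0,80],
    [0,16,-14,0,0,0,80],
    [0,20,-14,0,0,0,80],
    [0,24,-14,0,0,0,80],
  ],
)

```text
time_s: 33.35
tcp_pos: [549.9, -83.2, 210.2]
tool_rot: [-0.015, 3.137, -0.004]
wrist_force: [1.1, -0.3, 0.4]
finger_gap: 68.3
gripper_force: 0.0
```

Run:
```python
from h import *
im,w=cloud('top'); cv2.imwrite('pics/fin.png',cv2.resize(im[:,:,::-1],(800,600),interpolation=cv2.INTER_CUBIC)); np.save('fin.npy',w)
q=w.reshape(-1,3)
S=lambda a,b,c,d,e,f:q[(q[:,0]>a)&(q[:,0]<b)&(q[:,1]>c)&(q[:,1]<d)&(q[:,2]>e)&(q[:,2]<f)]
k=S(387,760,-384,-240,26,37)
print('board x',np.percentile(k[:,0],[.5,99.5]).round(1))
for x in (400,430,660,720): print(x,np.percentile(k[abs(k[:,0]-x)<15][:,1],[2,98]).round(1))
h=S(450,680,-384,-270,98,112)[:,:2]; m=h.mean(0);e=np.linalg.svd(h-m,full_matrices=False)[2][0];print('block',len(h),m,e, S(450,680,-384,-270,46,58).mean(0))
s=ctrl.sense();print(s['time_s'],s['tcp_pos'],s['wrist_force'])
```

```text
board x [389.  740.9]
400 [-382.1 -268.9]
430 [-381.  -268.5]
660 [-382.5 -268.4]
720 [-380.2 -266.8]
block 390 [ 552.84220326 -326.20247975] [-0.99998549 -0.00538647] [ 551.68328978 -321.84294912   51.37422851]
33.4 [549.44524371 -75.31068851 210.65199001] [-1.20749639  4.55384569  0.52958759]
```

View pics/fin.png

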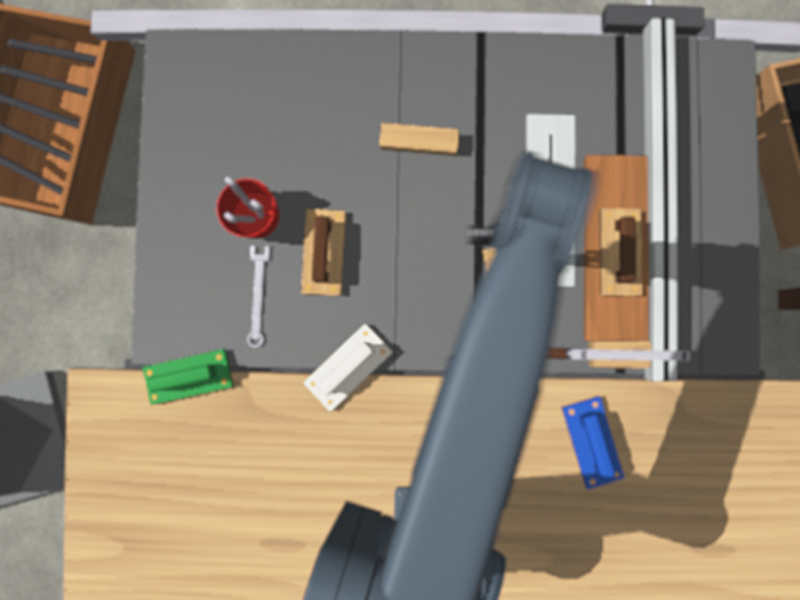

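The final view shows the board, at (616,248), square against the stop and fence. The block sits on it at (622,252), and the rest is in place.

```bash
python3 -c "
from cell import ctrl
print(ctrl.sign_off())"
```

```text
the job is handed in; nothing more can be done
None
```

I've handed the job in: the middle block gripped best (friction about 0.55, against 0.28 and 0.17 for the other two) and slid the board until it stopped dead against the stop; on the way I lifted it once to re-centre it because the board had swung off the fence, and the last view showed block and board in place, but no verdict came back.

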